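# Balance a cast bar on the spraying post

### The arm

A 7-joint arm with a two-finger parallel gripper is mounted at the origin on the work surface. World frame = base frame: x ahead of the robot, y to its left, z up, the work surface at z = 0. Lengths are in m, angles in rad, forces in N, time in s.
With the tool pointing down it reaches from about 0.425 to 0.95 m from the base axis. Payload 16.7 kg.
Tool frame: the origin (TCP) lies on the centre line of the jaws, within the pads' length; the fingertips stand ahead of it and the grasp point (between the pads) is the TCP (tcp_to_tips is the x of the fingertips in the tool frame, in m); x points along the fingers, y is the direction in which the jaws open and shut, and the axes are right-handed (so a half turn about x gives the same grasp; the last joint's range is limited). The gripper opens to 94 mm and grips with 3 to 60 N. Pads are 16 mm wide; open, the fingers measure 119 mm over their backs; the gripper's body (75 mm by 177 mm) begins 78 mm behind the grasp point.
Start: joints at [1.081, 0.426, 0.074, 1.606, -0.034, 1.111, -0.067], TCP at [0.226, -0.636, 0.224] pointing down, gripper open.
Joint ranges: [-2.85, 2.85], [-0.5, 2.14], [-1.23, 1.37], [0.21, 2.46], [-1.02, 4.16], [0.16, 2.05], [-2.73, 2.73]. Speed limits (rad/s): [1.89, 1.89, 2.39, 2.39, 3.01, 3.01, 3.01].

### API

Orientations are given as a rotation vector (axis times angle).
In Python, from station import sense, read_camera, camera_model, job_done, tcp_to_tips gives the robot as it stands. The module is installed in compiled form; this text tells all that it offers.
- The arm moves only by the tool arm_command, never from a script. Its argument "targets" is a list that holds one entry, the list of rows, each a list of 4 numbers: the shift along the tool's x, y, z in units of 50 mm (1.0 is 50 mm), then the turn about the tool's x in units of 6 degrees (1.0 is 6 degrees). A call has 1 to 5 rows; each row shifts and turns the pose as measured when the row begins, along the tool's axes as they then stand; what a row does not reach is not made up. A row lasts 1/10 s, in which the tool goes at most 50 mm and 8.59 degrees, less where a joint would pass 70% of its speed; a pose out of reach is approached as far as the arm can. A call is refused whole if a number of a shift passes 1 or a number of a turn 1, either way. A call with a gripper value outside its range is refused whole. "jaw" is the finger opening in mm, from 0 to 94, set as the call begins (left out, the last holds). The fingers move at their own pace and stop on an object; "squeeze" is the grip in N (left out, the last holds). Time passes only in rows, so rows that do not move let the fingers close. It gives the time, the measured TCP pose, the force and the opening at its end, in the units of the state.
- sense(): the state, without advancing time (a new reading comes with each control period).
- read_camera(name): name is "scene" or "top" or "wrist"; returns the picture (384x512x3 uint8, red, green, blue); there is no depth.
- camera_model(name): a dict with "fx", "fy", "cx", "cy" (pixels), "rvec" (rotation vector, rad) and "tvec" (3), from world to camera coordinates, as OpenCV has them. Camera axes: x right, y down, z forward; pixel columns grow to the right and rows downward; lengths in m; the calibration is good to about 2 mm. A picture is of the moment at which its call begins: read the wrist's pose just before it. camera_model takes no time and is no camera call; for the wrist camera it gives the pose at the moment of the call.
- job_done(): hands the job in, once; it reports no verdict.
The state is a dict: "clock": time; "joint_positions": joint angles; "dq": joint speeds; "joint_torque": joint torques, N m; "tcp_pos": TCP position; "tool_rot": TCP orientation; "wrist_force": force on the tool from outside, world axes, zero at the start; "wrist_torque": the same for the moment, N m; "width": finger opening in m.
Only numpy, scipy, OpenCV 4.12 (cv2) and the standard library are available. Lean on these libraries where they do the work, as an engineer would, in place of code of your own. Each camera call takes 0.05 s, during which the arm holds its last target. There are 200 camera calls.

### The job

Get the cream ceramic bar ready for glaze spraying: one end is heavier inside, though nothing shows which, so feel for its balance point with small trial lifts, and lift it clear of the bench with the bar level. Then set it down gently on top of the narrow spraying post so that it stays balanced there by itself, level, with both ends free in the air. Leave the bowl, the jar and the plaster mould where they are.

Things in the scene. Friction and masses are not known exactly. Their poses are not given: they have to be found in the camera images.
- bar: Unglazed cream ceramic bar, a plain beam 200 mm long (its x axis), 40 mm wide (y), 36 mm high (z), lying flat on the bench at any yaw; darker stripes go round it 85 mm either side of the middle and both ends look alike. Origin: centre of the underside at mid-length. About 0.45 kg; hollow, heavier towards one end.
- bar_mid (a point): Centre of the bar's top face, 36 mm above its origin. The balance point lies on the bar's long centre line, 24 to 53 mm from here towards one of the ends (which one is not known), fixed during a run. Gripped elsewhere and lifted, the bar pulls on the gripper with a turning moment, or droops at its heavy end if gripped lightly.
- bar_end_a (a point): Middle of the lower edge of one end of the bar, 100 mm from the bar's origin along its +x.
- bar_end_b (a point): Middle of the lower edge of the other end of the bar, 100 mm from the bar's origin along its -x.
- post: Spraying post, fixed to the bench: dark steel foot disc 110 mm across and 12 mm high, 20 mm steel stem, and a round flat blue plastic cap 34 mm across and 10 mm thick. The cap's top is 100 mm above the bench. Origin: centre of the foot's underside; z up. The bar may lie across it in any direction.
- post_top (a point): Centre of the flat top of the post's cap, 100 mm above the bench.
- bowl: Bystander: violet bowl 120 mm across, 65 mm high, loose on the bench beyond the work. Origin: centre of the underside.
- jar: Bystander: white lidded jar 72 mm across, 85 mm high, loose on the bench beyond the work. Origin: centre of the underside.
- wedge: Bystander: white stepped plaster mould 90 mm by 130 mm, 55 mm high, loose on the bench beyond the work. Origin: centre of the underside.
Not all that is in view belongs to the job. There is more than one size of the bar; the job needs the smallest. Several things look just like the post: the one meant starts farthest from the robot's base.

How it is judged:
On the way:
1. the bar is lifted level with both ends clear of the bench (over 15 mm up, within 0.15 rad of level) (height (world z) of each of bar_end_a, bar_end_b above 0.015 m and angle between bar's own z axis and vertical below 0.15 rad), for 0.3 s.
At the end, for the whole second after the job is handed in: The bar rests by itself on the post's cap alone: its underside within 6 mm of the cap's height, level within 0.06 rad, its middle within 80 mm of the post's axis, still, its weight (over 2 N) on the post (z of bar in the frame of post_top between -0.006 and 0.006 m and angle between bar's own z axis and vertical below 0.06 rad and horizontal distance between bar and post_top below 0.08 m and contact force between bar and post above 2 N and linear speed of bar below 0.02 m/s and angular speed of bar below 0.1 rad/s); the robot touches nothing.
It fails at once if the bar is dropped on the post, or falls off it: it moves at over 0.4 m/s while over the post with its underside less than 30 mm above the cap (linear speed of bar above 0.4 m/s and horizontal distance between bar and post_top below 0.08 m and z of bar in the frame of post_top between -0.05 and 0.03 m).
It fails at once if the bowl is moved over 30 mm or tipped over 0.3 rad (distance of bowl from where it was at the start of the episode above 0.03 m or angle between bowl's own z axis and vertical above 0.3 rad).
It fails at once if the jar is moved over 30 mm or tipped over 0.3 rad (distance of jar from where it was at the start of the episode above 0.03 m or angle between jar's own z axis and vertical above 0.3 rad).
It fails at once if the plaster mould is moved over 30 mm or tipped over 0.3 rad (distance of wedge from where it was at the start of the episode above 0.03 m or angle between wedge's own z axis and vertical above 0.3 rad).
It also fails if it takes over 58 s, if anything falls off the work surface, if the arm or the gripper's body presses on something with over 40 N, if the wrist force passes 120 N, or if a joint passes its speed limit or range.

## Working session

There is one attempt and no reset: what is moved stays moved. The work goes in short steps, Python scripts to look and compute and a tool call to move; the robot and the scene stay as the last step left them, time stands still between calls to the robot, and variables do not carry over. Pictures are saved under pics/ and viewed, about 8 in all and at most 12, crops included, and the job is handed in when it is done.

Besides the shell and the picture viewer there is one more tool, called after "Request:" as name(argument=value, ...) on one line, values as JSON. arm_command: Moves the arm, as the interface text tells. Its arguments: {"type":"object","properties":{"targets":{"type":"array","items":{"type":"array","items":{"type":"array","items":{"type":"number"}}}},"jaw":{"type":"number"},"squeeze":{"type":"number"}},"required":["targets"]}

```bash
mkdir -p pics
cat > h.py <<'E'
import numpy as np, cv2
from station import *
from scipy.spatial.transform import Rotation as R
def ray(m,u,v):
    Rm=R.from_rotvec(np.ravel(m["rvec"])).as_matrix(); t=np.ravel(m["tvec"])
    d=Rm.T@np.array([(u-m["cx"])/m["fx"],(v-m["cy"])/m["fy"],1]); return -Rm.T@t,d
def pt(m,u,v,z):
    c,d=ray(m,u,v); return c+d*(z-c[2])/d[2]
def px(m,p):
    return cv2.projectPoints(np.array(p,float).reshape(-1,3),np.ravel(m["rvec"]).astype(float),np.ravel(m["tvec"]).astype(float),np.array([[m["fx"],0,m["cx"]],[0,m["fy"],m["cy"]],[0,0,1.]]),None)[0].reshape(-1,2)
def save(n,im): cv2.imwrite("pics/"+n+".png",im[:,:,::-1])
E
python3 - <<'E'
from h import *
a=read_camera("top"); b=read_camera("scene"); save("top0",a); save("scene0",b)
np.save("top0.npy",a);np.save("scene0.npy",b)
s=sense();print(s); print(R.from_rotvec(s["tool_rot"]).as_matrix().round(3)); print(tcp_to_tips if not callable(tcp_to_tips) else tcp_to_tips())
for n in("top","scene"):
    m=camera_model(n);print(n,m,ray(m,256,192))
E
```

```text
{'clock': 0.1, 'joint_positions': array([ 1.0804942 ,  0.42667083,  0.07386284,  1.60654569, -0.03410268,
        1.11076505, -0.06709824]), 'dq': array([-0.00146892, -0.00189989,  0.00032549, -0.00260741, -0.00117284,
        0.00035847, -0.00099124]), 'joint_torque': array([ 8.05317453e-03, -9.37468386e+01,  3.67714383e+00, -4.55035973e+01,
       -4.85571893e-02,  1.69192225e-02,  2.52758255e-04]), 'tcp_pos': array([ 0.22546211, -0.63584403,  0.22384381]), 'tool_rot': array([ 2.03663165,  0.35158176, -2.03719182]), 'wrist_force': array([0.30728417, 0.72335901, 0.06010347]), 'wrist_torque': array([ 0.04197368, -0.01517807,  0.00733621]), 'width': 0.0937311881427475}
[[-0.     0.334 -0.943]
 [ 0.001 -0.942 -0.334]
 [-1.    -0.001  0.   ]]
0.019
top {'fx': 398.75800788611, 'fy': 398.75800788611, 'cx': 249.0177628285928, 'cy': 192.27895367468034, 'rvec': array([ 2.17506519, -2.16371488,  0.13157965]), 'tvec': array([-0.10388018,  0.5417393 ,  1.23423803])} (array([ 0.40257272, -0.08812512,  1.28755009]), array([ 0.11123104, -0.02771919, -0.99356247]))
scene {'fx': 412.2221172177525, 'fy': 412.2221172177525, 'cx': 255.7308056270643, 'cy': 186.7745190774692, 'rvec': array([ 2.32520106,  0.76453104, -0.25966847]), 'tvec': array([-0.36995999, -0.21216513,  1.3370591 ])} (array([ 0.89381981, -0.62759378,  0.88137601]), array([-0.36619462,  0.52859879, -0.76592815]))
```

View pics/top0.png

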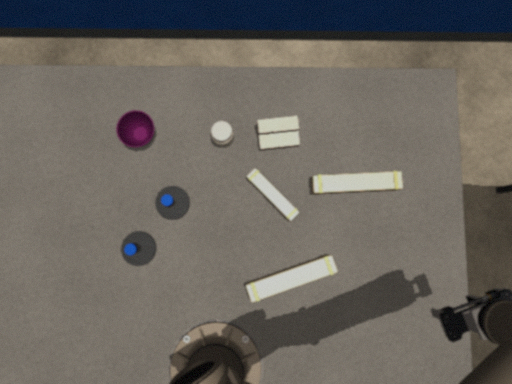

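View pics/scene0.png

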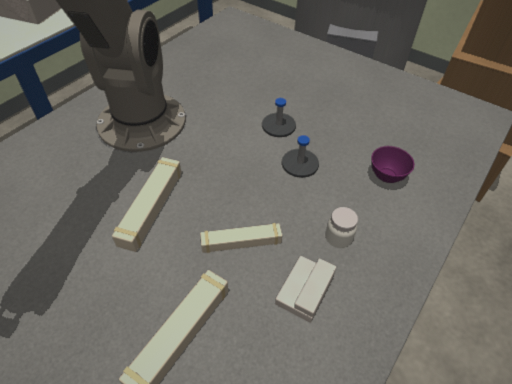

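Top view: three bars at (273,195) (smallest), (357,182) and (292,278). The two posts have their caps at (168,201) and (131,250). Bowl (136,129), jar (221,132), mould (278,132). I'll check the small bar and the far post in a close crop.

Run:
```python
from h import *
a=np.load("top0.npy"); m=camera_model("top")
c=a[150:270,110:310]; save("crop1",cv2.resize(c,None,fx=4,fy=4,interpolation=cv2.INTER_CUBIC))
for n,u,v,z in [("capfar",168,201,.1),("capnear",131,250,.1),("foot",173,203,.012),("foot2",139,248,.012),("jar",221,132,.085),("bowl",136,129,.06),("wedge",278,132,.05),("big1",357,182,.05),("big2",292,278,.05)]: print(n,pt(m,u,v,z).round(3))
# blue caps & bar by colour
hsv=cv2.cvtColor(a,cv2.COLOR_RGB2HSV)
blue=((hsv[...,0]>100)&(hsv[...,0]<130)&(hsv[...,1]>150)&(hsv[...,2]>90)).astype(np.uint8); blue[:60]=0
n,l,st,ce=cv2.connectedComponentsWithStats(blue)
for i in range(1,n):
    if st[i,4]>30: print(st[i],ce[i],pt(m,*ce[i],.1).round(4))
g=cv2.inRange(a[...,0],130,255); g[:70]=0
n,l,st,ce=cv2.connectedComponentsWithStats(g)
for i in range(1,n):
    if st[i,4]>150:
        r=cv2.minAreaRect(np.argwhere(l==i)[:,::-1].astype(np.float32)); print(r,st[i,4]); P=[pt(m,*q,.036) for q in cv2.boxPoints(r)]
        print([p.round(4)[:2] for p in P],[np.linalg.norm(P[k]-P[k-1]).round(4) for k in range(4)],np.mean(P,0).round(4))
```

```text
capfar [0.507 0.141 0.1  ]
capnear [0.362 0.246 0.1  ]
foot [0.508 0.142 0.012]
foot2 [0.365 0.246 0.012]
jar [ 0.723 -0.013  0.085]
bowl [0.737 0.255 0.06 ]
wedge [ 0.733 -0.192  0.05 ]
big1 [ 0.575 -0.44   0.05 ]
big2 [ 0.278 -0.233  0.05 ]
[161 194  12  12 109] [166.56880734 199.78899083] [0.5106 0.1456 0.1   ]
[124 243  13  12 117] [130.02564103 248.8974359 ] [0.365  0.2488 0.1   ]
((483.5, 126.99998474121094), (54.99999237060547, 113.99998474121094), 0.0) 5277
[array([ 0.572 , -0.7598]), array([ 0.9502, -0.7798]), array([ 0.9519, -0.9621]), array([ 0.5731, -0.9362])] [np.float64(0.1764), np.float64(0.3787), np.float64(0.1822), np.float64(0.3797)] [ 0.7618 -0.8595  0.036 ]
((279.7509460449219, 130.5088348388672), (31.853404998779297, 45.205562591552734), 83.8844985961914) 1261
[array([ 0.7859, -0.121 ]), array([ 0.8031, -0.2664]), array([ 0.6986, -0.2763]), array([ 0.6819, -0.1322])] [np.float64(0.1046), np.float64(0.1464), np.float64(0.1049), np.float64(0.1451)] [ 0.7424 -0.199   0.036 ]
((221.75001525878906, 130.75), (23.33452033996582, 21.21320343017578), 45.0) 409
[array([0.7
[... 1063 characters left out ...]
p.float64(0.0651), np.float64(0.301)] [ 0.2758 -0.2406  0.036 ]
((198.92823791503906, 334.11968994140625), (14.472448348999023, 55.92817306518555), 69.59011840820312) 450
[array([0.0989, 0.1358]), array([ 0.1567, -0.0222]), array([ 0.1167, -0.0381]), array([0.0593, 0.1195])] [np.float64(0.0428), np.float64(0.1683), np.float64(0.043), np.float64(0.1677)] [0.1079 0.0487 0.036 ]
((256.79998779296875, 371.9000244140625), (13.86362075805664, 24.149534225463867), 26.56505012512207) 254
[array([-0.024 , -0.0922]), array([ 0.0384, -0.1244]), array([ 0.0204, -0.1619]), array([-0.0418, -0.1294])] [np.float64(0.0413), np.float64(0.0702), np.float64(0.0415), np.float64(0.0702)] [-0.0018 -0.127   0.036 ]
```

View pics/crop1.png

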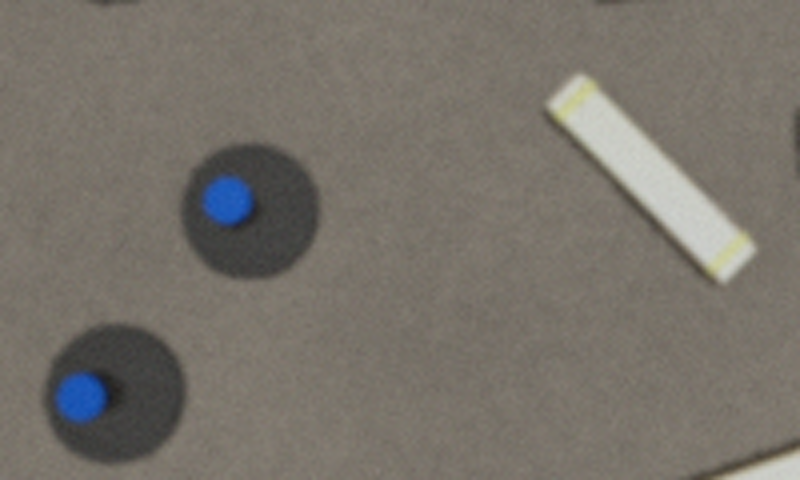

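The crop shows the smallest, plain striped bar, with its top face centred at crop (651,177), about (0.537,-0.175) at 45° yaw. The far post's cap is at crop (228,200), about (0.511,0.145). That post is 0.53 m from the base against 0.44 m for the other, so it is the one meant. Moving.

Request:
arm_command(targets=[[[0,-0.59,-0.8,0],[0,-0.59,-0.8,0],[0,-0.59,-0.8,0],[0,-0.59,-0.8,0],[0,-0.59,-0.8,0]]], jaw=70)

```text
clock: 0.6
tcp_pos: [0.3615, -0.4306, 0.221]
tool_rot: [2.039, 0.342, -2.049]
wrist_force: [1.6, -0.5, -0.0]
width: 0.07
```

Request:
arm_command(targets=[[[0,-0.59,-0.8,0],[0,-0.59,-0.8,0],[0,-0.59,-0.8,0],[0,-0.59,-0.8,0],[0,-0.59,-0.8,0]]])

```text
clock: 1.1
tcp_pos: [0.5017, -0.2236, 0.2205]
tool_rot: [2.039, 0.341, -2.049]
wrist_force: [0.7, -0.3, 0.0]
width: 0.0703
```

```bash
cat >> h.py <<'E'
def todo(x,y,z,yaw):
    # remaining shift (in units, tool axes) and turn to target; yaw = world angle of tool y, deg
    s=sense(); M=R.from_rotvec(s["tool_rot"]).as_matrix(); d=np.array([x,y,z])-s["tcp_pos"]
    cy=np.degrees(np.arctan2(M[1,1],M[0,1])); dy=(yaw-cy+90)%180-90
    print("t",s["clock"],"tcp",s["tcp_pos"].round(4),"yaw",cy.round(2),"down",M[2,0].round(4),"units",(M.T@d/.05).round(2),"turn",round(-dy/6,2),"F",s["wrist_force"].round(2),"T",s["wrist_torque"].round(3),"Ttool",(M.T@s["wrist_torque"]).round(3),"w",round(s["width"],4),"q7",s["joint_positions"][6].round(2))
E
python3 -c "
from h import *
todo(.537,-.175,.12,-45)"
```

```text
t 1.1 tcp [ 0.5017 -0.2236  0.2205] yaw -71.16 down -1.0 units [ 2.01 -0.69 -0.99] turn -4.36 F [ 0.65 -0.3   0.02] T [-0.034 -0.051 -0.057] Ttool [0.057 0.038 0.048] w 0.0703 q7 -0.98
```

Request:
arm_command(targets=[[[0.4,-0.35,-0.5,0],[0.4,-0.35,-0.5,0],[0.6,0,0,-0.9],[0.4,0,0,-1],[0.2,0,0,-1]]])

```text
clock: 1.6
tcp_pos: [0.5434, -0.1625, 0.118]
tool_rot: [1.847, 0.629, -1.847]
wrist_force: [0.0, -0.1, -0.5]
width: 0.0699
```

Request:
arm_command(targets=[[[0,0,0,-1],[0,0,0,-0.4],[0,0,0,0]]])

```text
clock: 1.9
tcp_pos: [0.5415, -0.1616, 0.1147]
tool_rot: [1.742, 0.756, -1.75]
wrist_force: [-0.7, 0.4, 1.1]
width: 0.0699
```

Run:
```python
from h import *
todo(.537,-.175,.026,-45)
m=camera_model("wrist"); a=read_camera("wrist"); save("w1",a); np.save("w1.npy",a); np.save("w1m.npy",m,allow_pickle=True)
u=np.array([1,1])/2**.5; v=np.array([-1,1])/2**.5; c=np.array([.537,-.175])
print(px(m,[[*(c+i*.1*u+j*.02*v),.036] for i,j in((1,1),(1,-1),(-1,1),(-1,-1))]).round(1))
```

```text
t 1.9 tcp [ 0.5415 -0.1616  0.1147] yaw -43.59 down -1.0 units [1.77 0.13 0.26] turn 0.23 F [-0.73  0.41  1.07] T [-0.022 -0.012 -0.024] Ttool [ 0.024 -0.007  0.024] w 0.0699 q7 -0.71
[[242.1  94.1]
 [293.   95.4]
 [239.7 312.3]
 [281.2 313.4]]
```

View pics/w1.png

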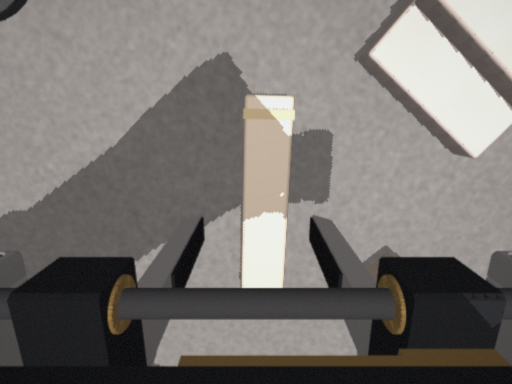

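Wrist view: the bar runs straight between the fingers. Its far top corners are near (246,96) and (294,97), and its side edges near (242,285) and (284,285). The prediction was 1-4 px off.

Run:
```python
from h import *
m=np.load("w1m.npy",allow_pickle=True).item()
P=[pt(m,u,v,.036) for u,v in((246,96),(294,97),(242,280),(285,280))]
for p in P: print(p.round(4))
a=(P[0]+P[1])/2; b=(P[2]+P[3])/2; d=(a-b)/np.linalg.norm(a-b)
print(a,d,np.degrees(np.arctan2(d[1],d[0])),"mid",a-.1*d, [np.linalg.norm(P[0]-P[1]),np.linalg.norm(P[2]-P[3])])
todo(*(a-.1*d)[:2],.026,np.degrees(np.arctan2(d[1],d[0]))-90)
```

```text
[ 0.5948 -0.0933  0.036 ]
[ 0.6216 -0.1199  0.036 ]
[ 0.4783 -0.208   0.036 ]
[ 0.5074 -0.2354  0.036 ]
[ 0.60820434 -0.1065961   0.036     ] [ 7.07811493e-01  7.06401366e-01 -8.51651832e-17] 44.942869797959055 mid [ 0.53742319 -0.17723624  0.036     ] [np.float64(0.03773588936217007), np.float64(0.040029523622963)]
t 1.95 tcp [ 0.5416 -0.1617  0.1148] yaw -43.69 down -1.0 units [1.77 0.17 0.28] turn 0.23 F [-0.27 -0.38 -0.01] T [-0.006 -0.067  0.01 ] Ttool [-0.01   0.042  0.053] w 0.0701 q7 -0.71
```

Request:
arm_command(targets=[[[0,0.17,0.28,0.23],[0.6,0,0,0],[0.6,0,0,0],[0.4,0,0,0],[0,0,0,0]]])

```text
clock: 2.45
tcp_pos: [0.5377, -0.183, 0.0339]
tool_rot: [1.769, 0.72, -1.773]
wrist_force: [1.0, -0.1, -0.7]
width: 0.0703
```

```bash
python3 -c "
from h import *
todo(.5374,-.1772,.026,-45)"
```

```text
t 2.45 tcp [ 0.5377 -0.183   0.0339] yaw -45.91 down -1.0 units [ 0.16 -0.09 -0.08] turn -0.15 F [ 0.96 -0.12 -0.68] T [-0.048 -0.007  0.026] Ttool [-0.026 -0.028  0.04 ] w 0.0703 q7 -0.75
```

Request:
arm_command(targets=[[[0.16,-0.09,-0.08,-0.15],[0.03,0,0,0],[0,0,0,0]]])

```text
clock: 2.75
tcp_pos: [0.5381, -0.178, 0.0258]
tool_rot: [1.761, 0.729, -1.763]
wrist_force: [-0.1, -0.4, -0.1]
width: 0.0698
```

```bash
cat >> h.py <<'E'
def avg(n=10):
    F=[];T=[]
    for i in range(n):
        read_camera("top"); s=sense(); M=R.from_rotvec(s["tool_rot"]).as_matrix()
        F.append(M.T@s["wrist_force"]);T.append(M.T@s["wrist_torque"])
    print("Ftool",np.mean(F,0).round(3),"+-",np.std(F,0).round(2),"Ttool",np.mean(T,0).round(4),"+-",np.std(T,0).round(3))
E
python3 -c "
from h import *
todo(.5374,-.1772,.026,-45); avg(8)"
```

```text
t 2.75 tcp [ 0.5381 -0.178   0.0258] yaw -45.12 down -1.0 units [-0.   -0.02 -0.  ] turn -0.02 F [-0.14 -0.41 -0.15] T [-0.005 -0.045 -0.015] Ttool [0.015 0.028 0.035] w 0.0698 q7 -0.76
Ftool [ 0.197 -0.322 -0.058] +- [0.69 0.59 0.4 ] Ttool [-0.0071 -0.0038  0.0588] +- [0.035 0.035 0.038]
```

Request:
arm_command(targets=[[[0,0,0,0],[0,0,0,0],[0,0,0,0],[0,0,0,0],[0,0,0,0]]], jaw=30, squeeze=50)

```text
clock: 3.65
tcp_pos: [0.5377, -0.1778, 0.0255]
tool_rot: [1.761, 0.73, -1.763]
wrist_force: [-0.1, 0.2, 1.6]
width: 0.0395
```

Request:
arm_command(targets=[[[-0.08,0,0,0],[-0.08,0,0,0],[-0.08,0,0,0],[0,0,0,0],[0,0,0,0]]])

```text
clock: 4.15
tcp_pos: [0.5371, -0.1777, 0.038]
tool_rot: [1.76, 0.731, -1.765]
wrist_force: [-0.3, -0.3, -4.6]
width: 0.0398
```

```bash
python3 -c "
from h import *
todo(.5374,-.1772,.026,-45); avg(12)
m=camera_model('scene'); a=read_camera('scene'); save('s2',cv2.resize(a[190:290,170:310],None,fx=5,fy=5))"
```

```text
t 4.15 tcp [ 0.5371 -0.1777  0.038 ] yaw -45.12 down -1.0 units [ 0.24 -0.   -0.01] turn -0.02 F [-0.31 -0.28 -4.59] T [ 0.126 -0.192 -0.04 ] Ttool [0.039 0.225 0.046] w 0.0398 q7 -0.75
Ftool [ 4.52  -0.06  -0.104] +- [0.47 0.51 0.27] Ttool [-0.0151  0.2083  0.0307] +- [0.027 0.025 0.027]
```

View pics/s2.png

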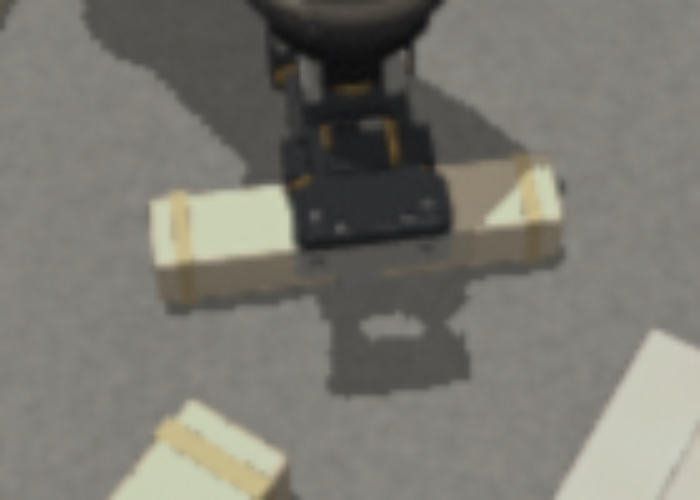

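In the lifted crop the gripper holds the bar at its middle, off the bench and close to level. The full weight (about 4.5 N) is up, with a moment of +0.21 N·m about tool y, so the balance point is about 47 mm along tool +z, towards the robot. I'll set the bar down and regrip there.

Request:
arm_command(targets=[[[0.1,0,0,0],[0.1,0,0,0],[0.04,0,0,0],[0,0,0,0]]])

```text
clock: 5.2
tcp_pos: [0.5372, -0.1777, 0.0254]
tool_rot: [1.76, 0.73, -1.765]
wrist_force: [-4.4, 1.4, 10.8]
width: 0.0396
```

Request:
arm_command(targets=[[[0,0,0,0],[0,0,0,0],[0,0,0,0],[0,0,0.5,0],[0,0,0.44,0]]], jaw=60)

```text
clock: 5.7
tcp_pos: [0.5061, -0.2092, 0.0256]
tool_rot: [1.759, 0.733, -1.759]
wrist_force: [-0.5, -0.3, 0.4]
width: 0.06
```

```bash
python3 -c "
from h import *
read_camera('top');read_camera('top')
todo(.5374-.0332,-.1777-.0332,.026,-45)"
```

```text
t 5.8 tcp [ 0.5047 -0.211   0.0256] yaw -45.06 down -1.0 units [-0.01 -0.01  0.01] turn -0.01 F [0.36 0.39 0.59] T [-0.061  0.017  0.057] Ttool [-0.057 -0.056  0.031] w 0.0598 q7 -0.68
```

Request:
arm_command(targets=[[[0,0,0,0],[0,0,0,0],[0,0,0,0],[0,0,0,0],[0,0,0,0]]], jaw=30)

```text
clock: 6.3
tcp_pos: [0.5059, -0.21, 0.0258]
tool_rot: [1.76, 0.731, -1.761]
wrist_force: [-2.3, -2.7, 2.8]
width: 0.0397
```

Request:
arm_command(targets=[[[-0.08,0,0,0],[-0.08,0,0,0],[-0.08,0,0,0],[0,0,0,0],[0,0,0,0]]])

```text
clock: 6.8
tcp_pos: [0.5061, -0.2087, 0.0383]
tool_rot: [1.759, 0.733, -1.761]
wrist_force: [0.3, 0.7, -5.0]
width: 0.0399
```

```bash
python3 -c "
from h import *
avg(30); todo(.504,-.211,.15,-45)"
```

```text
Ftool [ 4.43  -0.144 -0.133] +- [0.43 0.46 0.66] Ttool [0.0018 0.0006 0.044 ] +- [0.025 0.032 0.026]
t 8.3 tcp [ 0.506  -0.2087  0.0382] yaw -44.92 down -1.0 units [-2.24 -0.    0.06] turn 0.01 F [ 0.72  0.79 -4.7 ] T [-0.057 -0.055 -0.013] Ttool [ 0.013 -0.001  0.079] w 0.0397 q7 -0.68
```

The bar balances there: residual moment about 0.001 N·m, so an offset of 1 mm plus or minus 3. Lifting clear and checking the post position against the scene camera.

Request:
arm_command(targets=[[[-0.3,0,0,0],[-0.5,0,0,0],[-0.6,0,0,0],[-0.6,0,0,0],[-0.4,0,0,0]]])

```text
clock: 8.8
tcp_pos: [0.5046, -0.2079, 0.1636]
tool_rot: [1.757, 0.738, -1.764]
wrist_force: [0.8, -1.1, -5.2]
width: 0.0398
```

Request:
arm_command(targets=[[[-0.2,0,0,0],[0,0,0,0],[0,0,0,0],[0,0,0,0]]])

```text
clock: 9.2
tcp_pos: [0.5052, -0.2082, 0.1775]
tool_rot: [1.759, 0.735, -1.76]
wrist_force: [-0.2, -0.2, -5.0]
width: 0.0397
```

Run:
```python
from h import *
todo(.511,.1455,.17,-45); avg(6)
m=camera_model("scene"); a=np.load("scene0.npy")
hsv=cv2.cvtColor(a,cv2.COLOR_RGB2HSV)
b=((hsv[...,0]>100)&(hsv[...,0]<130)&(hsv[...,1]>150)&(hsv[...,2]>60)).astype(np.uint8)
b[:90]=0; n,l,st,ce=cv2.connectedComponentsWithStats(b)
for i in range(1,n):
    if st[i,4]>15: print(st[i],ce[i],pt(m,*ce[i],.097).round(4))
M=camera_model("top"); a=read_camera("scene"); c=a[130:280,150:350]; save("s3",cv2.resize(c,None,fx=4,fy=4,interpolation=cv2.INTER_CUBIC))
```

```text
t 9.2 tcp [ 0.5052 -0.2082  0.1775] yaw -44.87 down -1.0 units [ 0.17 -4.91 -5.1 ] turn 0.02 F [-0.24 -0.17 -5.03] T [-0.04  -0.027 -0.038] Ttool [ 0.038 -0.01   0.047] w 0.0397 q7 -0.6
Ftool [ 4.587 -0.296  0.135] +- [0.29 0.47 0.35] Ttool [ 0.0001 -0.0183  0.0377] +- [0.013 0.024 0.025]
[276  98  10   9  63] [280.26984127 102.03174603] [0.3672 0.2488 0.097 ]
[298 136  11  10  87] [303.05747126 140.24137931] [0.5131 0.1451 0.097 ]
```

View pics/s3.png

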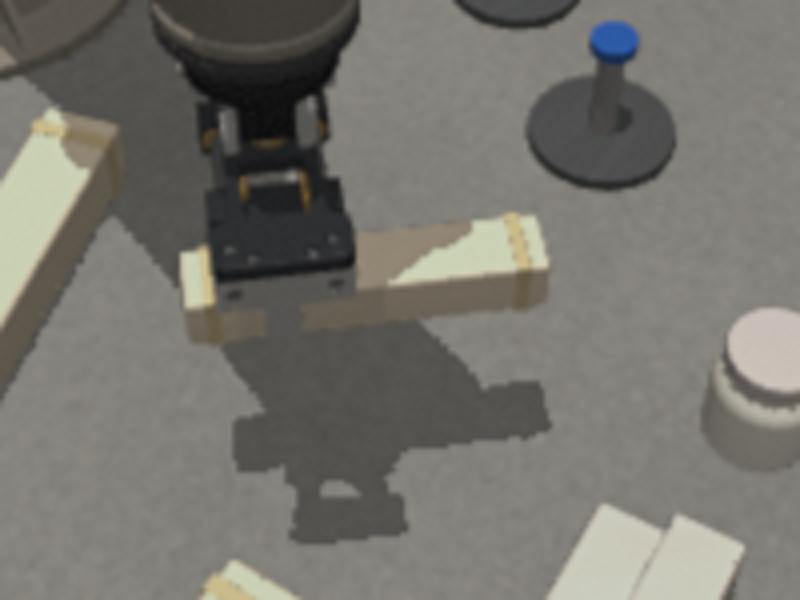

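The bar is held near its left (robot-side) end, well clear of the bench with its shadow detached, and it looks level. The cap at crop (614,42) gives (0.512,0.145), which agrees with the top view. Now carrying it to the post.

Request:
arm_command(targets=[[[0,-0.2,-0.2,0],[0,-0.35,-0.36,0],[0,-0.4,-0.42,0],[0,-0.4,-0.42,0],[0,-0.4,-0.42,0]]])

```text
clock: 10.05
tcp_pos: [0.5071, -0.0793, 0.1774]
tool_rot: [1.762, 0.73, -1.765]
wrist_force: [0.3, 0.0, -3.4]
width: 0.0394
```

Request:
arm_command(targets=[[[0,-0.4,-0.42,0],[0,-0.4,-0.42,0],[0,-0.4,-0.42,0],[0,-0.4,-0.42,0],[0,-0.4,-0.42,0]]])

```text
clock: 10.55
tcp_pos: [0.509, 0.0755, 0.1781]
tool_rot: [1.761, 0.732, -1.763]
wrist_force: [1.2, 0.1, -4.6]
width: 0.0396
```

```bash
python3 -c "
from h import *
todo(.512,.1455,.17,-45)"
```

```text
t 10.55 tcp [0.509  0.0755 0.1781] yaw -45.09 down -1.0 units [ 0.17 -0.95 -1.03] turn -0.02 F [ 1.24  0.07 -4.6 ] T [-0.028 -0.057  0.019] Ttool [-0.02  0.02  0.06] w 0.0396 q7 -1.18
```

Request:
arm_command(targets=[[[0,-0.35,-0.36,0],[0,-0.25,-0.3,0],[0,-0.1,-0.12,0],[0,0,0,0],[0,0,0,0]]])

```text
clock: 11.05
tcp_pos: [0.5094, 0.1364, 0.1783]
tool_rot: [1.757, 0.739, -1.758]
wrist_force: [0.7, -1.3, -4.2]
width: 0.0399
```

```bash
python3 -c "
from h import *
todo(.512,.1455,.14,-45); avg(20)"
```

```text
t 11.05 tcp [0.5094 0.1364 0.1783] yaw -44.64 down -1.0 units [ 0.77 -0.09 -0.16] turn 0.06 F [ 0.7  -1.32 -4.16] T [-0.043 -0.054 -0.008] Ttool [0.008 0.008 0.069] w 0.0399 q7 -1.3
Ftool [ 4.456e+00 -4.100e-02 -2.000e-03] +- [0.55 0.41 0.59] Ttool [-0.0122  0.0024  0.0433] +- [0.03  0.031 0.025]
```

Request:
arm_command(targets=[[[0.2,-0.09,-0.16,0.06],[0.2,0,0,0],[0.2,0,0,0],[0.2,0,0,0],[0,0,0,0]]])

```text
clock: 12.55
tcp_pos: [0.5119, 0.1451, 0.1359]
tool_rot: [1.761, 0.734, -1.762]
wrist_force: [-0.9, -0.6, -4.3]
width: 0.0398
```

```bash
python3 -c "
from h import *
todo(.512,.1455,.126,-45)
a=read_camera('scene'); save('s4',cv2.resize(a[70:220,200:400],None,fx=4,fy=4,interpolation=cv2.INTER_CUBIC))"
```

```text
t 12.55 tcp [0.5119 0.1451 0.1359] yaw -45.01 down -1.0 units [ 0.2  -0.   -0.01] turn -0.0 F [-0.95 -0.61 -4.29] T [-0.036 -0.006 -0.033] Ttool [ 0.034 -0.021  0.029] w 0.0398 q7 -1.36
```

View pics/s4.png

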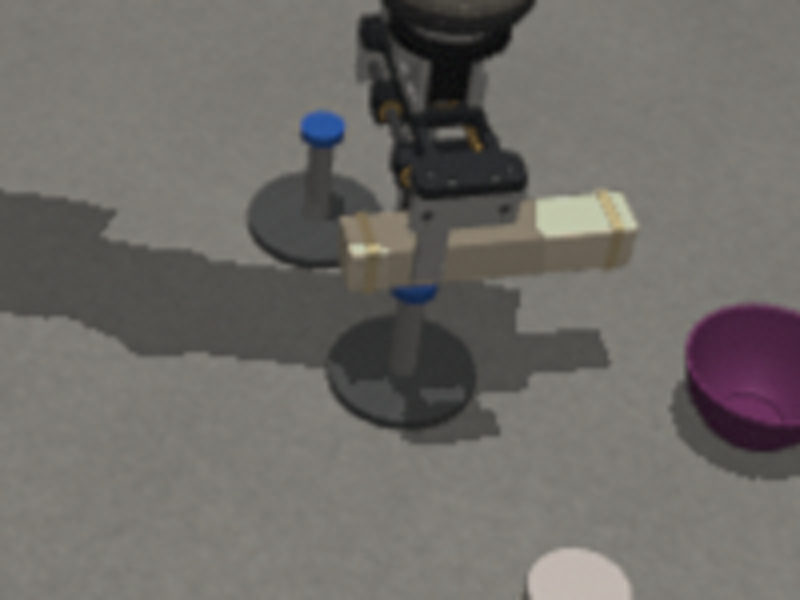

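```bash
python3 -c "
from h import *
m=camera_model('scene');s=sense();p=s['tcp_pos'];y=R.from_rotvec(s['tool_rot']).as_matrix()[:,1]
for q in (p+.026*y,p+.026*y-[0,0,.01],p-.026*y,[.512,.1455,.095]): print(((px(m,q)[0]-[200,70])*4).round())
"
```

```text
[426. 263.]
[425. 274.]
[409. 212.]
[411. 282.]
```

Request:
arm_command(targets=[[[0.07,0,0,0],[0.06,0,0,0],[0.03,0,0,0],[0,0,0,0]]])

```text
clock: 13.0
tcp_pos: [0.5127, 0.1451, 0.1287]
tool_rot: [1.763, 0.733, -1.76]
wrist_force: [1.0, -0.1, -4.0]
width: 0.0395
```

The finger and cap projections agree with the picture to about 5 crop pixels, or 2-3 mm. Creeping down.

Request:
arm_command(targets=[[[0.03,0,0,0],[0.02,0,0,0],[0,0,0,0]]])

```text
clock: 13.3
tcp_pos: [0.513, 0.1452, 0.1264]
tool_rot: [1.764, 0.733, -1.76]
wrist_force: [0.4, 0.4, -4.9]
width: 0.0393
```

```bash
python3 -c "
from h import *
todo(.512,.1455,.1255,-45); avg(8)"
```

```text
t 13.3 tcp [0.513  0.1452 0.1264] yaw -45.04 down -1.0 units [ 0.02 -0.02  0.01] turn -0.01 F [ 0.45  0.37 -4.88] T [-0.049 -0.056  0.   ] Ttool [-0.001  0.005  0.075] w 0.0393 q7 -1.37
Ftool [ 4.716 -0.081 -0.168] +- [0.37 0.36 0.22] Ttool [ 0.0134 -0.0123  0.0338] +- [0.023 0.036 0.032]
```

Request:
arm_command(targets=[[[0.02,0,0,0],[0,0,0,0]]])

```text
clock: 13.9
tcp_pos: [0.5132, 0.1453, 0.1258]
tool_rot: [1.764, 0.733, -1.759]
wrist_force: [0.2, -0.3, -3.9]
width: 0.04
```

```bash
python3 -c "
from h import *
avg(6);todo(.512,.1455,.1255,-45)"
```

```text
Ftool [ 0.618 -0.361  0.39 ] +- [0.57 0.37 0.33] Ttool [ 0.0116 -0.2251 -0.0474] +- [0.041 0.015 0.013]
t 14.2 tcp [0.5132 0.1453 0.1258] yaw -45.04 down -1.0 units [ 0.01 -0.02  0.01] turn -0.01 F [-0.94  0.6  -0.24] T [-0.123  0.223  0.022] Ttool [-0.021 -0.245 -0.071] w 0.0398 q7 -1.37
```

Contact: about 3.9 N of the weight is on the post. There is also a moment of about -0.23 N·m, larger than the cap radius explains (17 mm × 3.9 N). I put it down to a little sideways friction on a long lever. I'll relax the grip in steps so the bar can seat.

Request:
arm_command(targets=[[[0,0,0,0],[0,0,0,0],[0,0,0,0],[0,0,0,0]]], squeeze=4)

```text
clock: 14.6
tcp_pos: [0.5133, 0.1453, 0.1258]
tool_rot: [1.765, 0.733, -1.759]
wrist_force: [-0.9, -0.6, -1.4]
width: 0.0403
```

```bash
python3 -c "
from h import *
avg(8);todo(.512,.1455,.1255,-45)
a=read_camera('scene'); save('s5',cv2.resize(a[70:220,200:400],None,fx=4,fy=4,interpolation=cv2.INTER_CUBIC))"
```

```text
Ftool [ 0.856 -0.53   0.583] +- [0.61 0.47 0.59] Ttool [ 0.0167 -0.183  -0.0372] +- [0.02  0.026 0.022]
t 15.0 tcp [0.5133 0.1453 0.1258] yaw -45.04 down -1.0 units [ 0.01 -0.02  0.02] turn -0.01 F [-1.33 -0.54 -0.91] T [-0.132  0.127 -0.031] Ttool [ 0.032 -0.183  0.003] w 0.0403 q7 -1.37
```

View pics/s5.png

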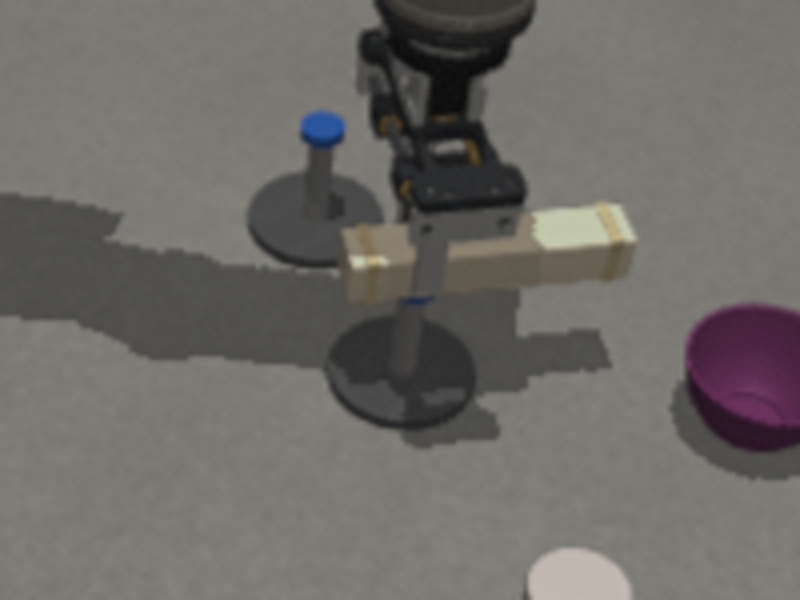

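The bar sits flat on the cap, which now shows only as a thin strip at (416,297), with both ends free. Opening in small steps.

Request:
arm_command(targets=[[[0,0,0,0],[0,0,0,0]]], jaw=42)

```text
clock: 15.25
tcp_pos: [0.5136, 0.1455, 0.126]
tool_rot: [1.765, 0.733, -1.758]
wrist_force: [0.3, -0.0, -0.7]
width: 0.0424
```

```bash
python3 -c "
from h import *
a=read_camera('scene'); np.save('r0.npy',a)
avg(8);todo(.512,.1455,.1255,-45)
b=read_camera('scene'); d=cv2.absdiff(a,b)[70:220,200:400]; print('diff',d.mean(),(d.max(2)>40).sum())
o=cv2.imread('pics/s5.png'); c=cv2.resize(b[70:220,200:400],None,fx=4,fy=4,interpolation=cv2.INTER_CUBIC)[:,:,::-1]; print((cv2.absdiff(o,c).max(2)>40).sum())
m=camera_model('wrist'); w=read_camera('wrist'); save('w6',w)"
```

```text
Ftool [-0.117  0.074 -0.183] +- [0.44 0.41 0.75] Ttool [-0.0099 -0.0072  0.0308] +- [0.023 0.022 0.022]
t 15.7 tcp [0.5135 0.1454 0.1259] yaw -45.04 down -1.0 units [ 0.01 -0.02  0.02] turn -0.01 F [-0.5  -1.02 -0.18] T [ 0.013 -0.017  0.018] Ttool [-0.019  0.021  0.003] w 0.0421 q7 -1.37
diff 0.6605111111111112 0
0
```

View pics/w6.png

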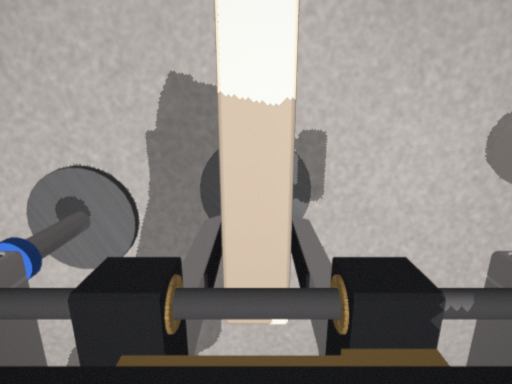

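The fingers are free (tool force and moment near zero) and the bar has stayed still on the cap, between the open pads. The other post is well to the left at (20,258). Opening wider and rising straight up.

Request:
arm_command(targets=[[[0,0,0,0],[0,0,0,0],[0,0,0,0]]], jaw=60)

```text
clock: 16.1
tcp_pos: [0.5134, 0.1454, 0.1259]
tool_rot: [1.765, 0.733, -1.759]
wrist_force: [-0.9, -0.4, 0.7]
width: 0.0595
```

Request:
arm_command(targets=[[[-0.2,0,0,0],[-0.3,0,0,0],[-0.4,0,0,0],[-0.5,0,0,0],[-0.5,0,0,0]]])

```text
clock: 16.6
tcp_pos: [0.5115, 0.1447, 0.2236]
tool_rot: [1.76, 0.735, -1.764]
wrist_force: [0.1, 0.4, -0.4]
width: 0.0601
```

Request:
arm_command(targets=[[[-0.3,0,0,0],[0,0,0,0],[0,0,0,0]]])

```text
clock: 16.9
tcp_pos: [0.5128, 0.1453, 0.2442]
tool_rot: [1.765, 0.734, -1.757]
wrist_force: [-0.0, 0.4, -0.2]
width: 0.0596
```

```bash
python3 -c "
from h import *
todo(.512,.1455,.1255,-45)
a=read_camera('scene'); np.save('r1.npy',a)
for i in range(10): read_camera('top')
b=read_camera('scene'); d=cv2.absdiff(a,b)[70:220,200:400]; print('diff',(d.max(2)>40).sum())
save('s7',cv2.resize(b[70:250,200:420],None,fx=3.3,fy=3.3,interpolation=cv2.INTER_CUBIC))
m=camera_model('scene')
# expected corners if level: centre at TCP-grip +44.5mm along u
u=np.array([.7078,.7064,0]);c=np.array([.5135,.1454,0])+.0445*u
v=np.array([-.7064,.7078,0])
for z in(.1,.136): print(z,((px(m,[c+i*.1*u-.02*v+[0,0,z] for i in(-1,1)])-[200,70])*3.3).round())
"
```

```text
t 16.9 tcp [0.5128 0.1453 0.2442] yaw -44.98 down -1.0 units [ 2.37 -0.01  0.02] turn 0.0 F [-0.03  0.35 -0.19] T [-0.026 -0.033 -0.029] Ttool [0.028 0.006 0.042] w 0.0596 q7 -1.28
diff 0
0.1 [[281. 252.]
 [513. 229.]]
0.136 [[285. 219.]
 [522. 197.]]
```

View pics/s7.png

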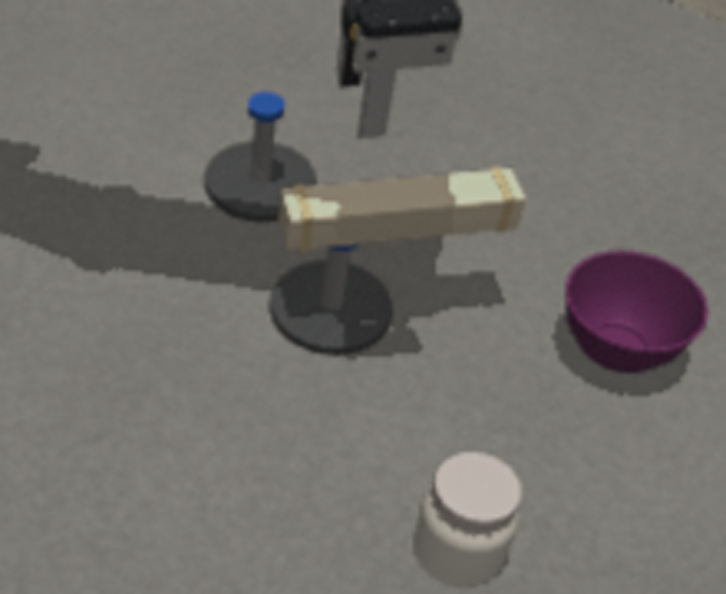

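The bar rests alone on the cap. Its lower front edge runs from (289,249) to (519,229), against a level prediction of (281,252) to (513,229), so its slope matches level to within about 3 px. Nothing changed between the two pictures. The gripper is clear, and the bowl and jar are still standing.

```bash
python3 -c "
from h import *
print(job_done())"
```

```text
the job is handed in; nothing more can be done
None
```

The bar is balanced by itself on the far spraying post, level with both ends free, and the job is handed in. I handed it in at about 17.5 s of the 58 s; no verdict was reported.

- **Balance point:** I gripped the smallest bar at its middle and lifted it about 12 mm. The weight was about 4.5 N and the moment +0.21 N·m, which puts the balance point about 47 mm from the middle, towards the end nearer the robot. I regripped about 45 mm out and the moment fell to about zero.
- **Placing:** I lifted it level to about 150 mm, carried it to the post and crept down to contact. I then loosened the grip in steps before letting go.
- **Last checks:** The slope of the bar's edge matched a level bar to about 3 px. Two pictures 0.5 s apart showed no movement. The gripper was clear, with only noise on the wrist force.
- **Disagreements:**
  - At contact the moment reached -0.23 N·m, more than the cap's radius explains. I took this for sideways friction, and it vanished on release.
  - The bar's corners sat 6–8 px to the side of the prediction in the enlarged crop, roughly 5 mm.
- **Bystanders:** In the last picture the bowl and jar were upright, but I did not measure their positions again. The mould was outside that picture; I never worked near it.

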